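Hold a set-screw collar on the flat of a mixer shaft

ROBOT

A 6-joint arm with a two-finger parallel gripper is mounted at the origin on the work surface. World frame = base frame: x ahead of the robot, y to its left, z up, the work surface at z = 0. Lengths are in mm, angles in degrees, forces in N, time in s.
With the tool pointing down it reaches from about 400 to 825 mm from the base axis. Payload 7 kg.
Tool frame: the origin (TCP) lies on the centre line of the jaws, within the pads' length; the fingertips stand r.finger_overhang ahead of it and the grasp point (between the pads) lies 8 mm behind it (r.finger_overhang is the distance from the TCP to the fingertips, in mm); z points along the fingers, x is the direction in which the jaws open and shut, and the axes are right-handed (so a half turn about z gives the same grasp; the last joint's range is limited). The gripper opens to 88 mm and grips with 3 to 60 N. Pads are 19 mm wide; open, the fingers measure 130 mm over their backs; the gripper's body (78 mm by 193 mm) begins 47 mm behind the grasp point.
Start: joints at [82.168, 20.546, 0.682, 0, -70.136, -16.507], TCP at [278.199, 614.98, 237.561] pointing down, gripper open.
Joint ranges: [-176.03, 176.03], [-82.01, 121.73], [-58.28, 71.71], [-173.87, 95.51], [-174.79, -0.11], [-173.66, 173.66]. Speed limits (degrees/s): [136.94, 136.94, 172.46, 180, 180, 180].

INTERFACE

Orientations are given as [roll, pitch, yaw] about the fixed x, y, z axes, in that order (R = Rz(yaw) Ry(pitch) Rx(roll)).
In Python, from bench import r gives the robot as it stands. The module is installed in compiled form; this text tells all that it offers.
- The arm moves only by the tool servo_tool, never from a script. Its argument "targets" is a list of rows, each a list of 7 numbers: the shift along the tool's x, y, z scaled (see below), then the turn, a rotation vector about the tool's x, y, z scaled (see below), then the opening, from 0 (shut) to 1 (fully open). A call has 1 to 8 rows; each row shifts and turns the commanded pose from where the row before left it, along the tool's axes as they then stand; what a row does not reach is not made up. The controller multiplies each number of a shift by 20 mm and each number of a turn by 4 degrees. A row lasts 1/10 s, in which the tool goes at most 50 mm and 8.59 degrees, less where a joint would pass 70% of its speed; a pose out of reach is approached as far as the arm can. A call with a number of a shift or a turn outside -1 to 1 is refused whole. A call with a gripper value outside its range is refused whole. The fingers move at their own pace and stop on an object; "force" is the grip in N (left out, the last holds). Time passes only in rows, so rows that do not move let the fingers close. It gives the time, the measured TCP pose, the force and the opening at its end, in the units of the state.
- r.get_obs(): the state, without advancing time (a new reading comes with each control period).
- r.get_image(name): name is "scene" or "side" or "wrist"; returns a dict with "color" (420x560x3 uint8, red, green, blue), "intrinsics" (3x3 intrinsics, pixels), "camera_from_world" (4x4, takes a point from world to camera coordinates). Camera axes: x right, y down, z forward; pixel columns grow to the right and rows downward; lengths in mm; the calibration is good to about 2 mm. A picture is of the moment at which its call begins. There is no depth.
- r.close_job(): hands the job in, once; it reports no verdict.
The state is a dict: "t": time; "q": joint angles; "qd": joint speeds; "tau": joint torques, N m; "tool_pos": TCP position; "orientation": TCP orientation; "wrist_force": force on the tool from outside, world axes, zero at the start; "wrist_torque": the same for the moment, N m; "finger_gap": opening from 0.0 (shut) to 1.0 (fully open).
Only numpy, scipy, OpenCV 4.12 (cv2) and the standard library are available. Lean on these libraries where they do the work, as an engineer would, in place of code of your own. Each camera call takes 0.05 s, during which the arm holds its last target. There are 200 camera calls.

TASK

Feel with the fingers for the flats on the mixer drive's upright shaft and turn it until a flat faces the pointer on the housing. Then take the collar with the set screw (not the plain ring), lower it over the shaft without forcing it, its screw facing the pointer, and finish while still holding it in the gripper about halfway up the shaft, level, clear of the shoulder below and with the shaft's end showing above, so that a colleague can tighten the screw. Leave the other loose things where they are.

Things in the scene. Friction and masses are not known exactly. Their poses are not given: they have to be found in the camera images.
- drive: Mixer drive fixed on the bench: white box 180 mm (x, -105 to +75) by 130 mm (y) by 70 mm high, panel on its -x face, dark triangular pointer 3 mm high on top. Origin on the bench under the shaft's vertical axis, z up, +x towards the pointer. A round steel shoulder, 34 mm across, reaches 80 mm above the bench and out of it stands the upright steel shaft.
- shaft_foot (a point): On the shaft's axis at the shoulder's top, 80 mm above the bench; axes as drive. The shaft is 24 mm round with two equal parallel flats, one on each side, over its whole height, 14 mm across the flats. It turns either way without limit, friction about 0.2 N m, and stays where left. Its angle is not reported; at the start neither flat is within 45 degrees of the pointer.
- shaft_end (a point): On the shaft's axis at its upper end, 126 mm above the bench (46 mm above the shoulder); the last 3 mm step in by 2 mm all round as a lead-in. Pinching the shaft tells its angle: the pads stand 14 mm apart when square on the two flats and more, up to 24 mm, otherwise; a pinch off square need not turn the shaft.
- pointer_tip (a point): Sharp end of the pointer, 28 mm from the shaft's axis towards the drive's +x, 73 mm above the bench.
- collar: Loose steel collar, 40 mm outside, 26.6 mm bore, 20 mm high, 0.08 to 0.17 kg, flat on the bench. Origin at the centre of its underside, z up, +x towards its set screw, whose head stands out. The screw's tip (5 mm wide, 8 mm high) reaches into the bore to 8.2 mm from the axis, so the collar goes down the shaft only with the screw over a flat (within about 15 degrees).
- screw_head (a point): Outer end of the collar's screw head (11 mm across, 10 mm long), 30 mm from the collar's axis along its +x, 10 mm above its underside.
- spacer: Loose plain steel ring without a screw, 40 mm outside, 12 mm high, flat on the bench: not to be moved. Origin at the centre of its underside.
- bottle: Loose white reagent bottle with blue cap, 48 mm across, 95 mm high, standing; leave it alone. Origin at the centre of its underside.
- jar: Loose white jar, 56 mm across, 70 mm high, standing; leave it alone. Origin at the centre of its underside.
- tube_rack: Teal tube rack fixed to the bench, 110 mm (x) by 200 mm (y) by 52 mm high. Origin at the centre of its underside.
Mind the look-alikes: they are no part of the job. What is shaped like the collar but turquoise is not meant. Of the things that look like the drive, the smaller one is meant.

How it is judged (in metres and radians):
On the way:
1. the fingers pinch the drive's shaft (contact force between the fingers and drive above 5 N), for 0.1 s.
At the end, for the whole second after the job is handed in: The collar is gripped by the fingers (over 3 N) at rest round the shaft (axes within 2.5 mm, so not jammed), level within 7 degrees, screw towards the pointer within 15 degrees and so over a flat, underside 3 to 25 mm above the shoulder (carried only by the gripper, shaft end showing above) (horizontal distance between collar and shaft_foot below 0.0025 m and z of collar in the frame of shaft_foot between 0.003 and 0.025 m and angle between collar's own z axis and vertical below 0.12 rad and angle between the x axis of collar and the x axis of drive, either way round below 0.26 rad and x of screw_head in the frame of drive above 0.02 m and contact force between the fingers and collar above 3 N and linear speed of collar below 0.02 m/s); the arm keeps its last pose, push and grip.
It fails at once if the spacer is moved by more than 25 mm (distance of spacer from where it was at the start of the episode above 0.025 m).
It fails at once if the bottle is moved by more than 25 mm (distance of bottle from where it was at the start of the episode above 0.025 m).
It fails at once if the jar is moved by more than 25 mm (distance of jar from where it was at the start of the episode above 0.025 m).
It fails at once if the collar is forced against the drive with over 45 N (contact force between collar and drive above 45 N).
It also fails if it takes over 72 s, if anything falls off the work surface, if the arm or the gripper's body presses on something with over 40 N, if the wrist force passes 120 N, or if a joint passes its speed limit or range.

## Working session

There is one attempt and no reset: what is moved stays moved. The work goes in short steps, Python scripts to look and compute and a tool call to move; the robot and the scene stay as the last step left them, time stands still between calls to the robot, and variables do not carry over. Pictures are saved under pics/ and viewed, about 8 in all and at most 12, crops included, and the job is handed in when it is done.

Besides the shell and the picture viewer there is one more tool, called after "Request:" as name([rows], argument=value, ...), one row to a line, values as JSON. servo_tool: Moves the arm, as the interface text tells. Its arguments: {"type":"object","properties":{"targets":{"type":"array","items":{"type":"array","items":{"type":"number"}}},"force":{"type":"number"}},"required":["targets"]}

```bash
mkdir -p pics
python3 - <<'E'
from bench import r
import cv2,pickle
d={}
for n in("scene","side","wrist"):
    m=r.get_image(n);d[n]=m
    cv2.imwrite(f"pics/{n}0.png",m["color"][:,:,::-1])
pickle.dump(d,open("im0.pkl","wb"))
print(r.get_obs(),r.finger_overhang)
for n in d:print(n,d[n]["intrinsics"].tolist(),d[n]["camera_from_world"].round(3).tolist())
E
```

```text
{'t': 0.15, 'q': array([ 8.21696774e+01,  2.05818645e+01,  6.47824266e-01, -1.31475292e-02,
       -7.01358706e+01, -1.65042743e+01]), 'qd': array([-0.05146566, -0.06909288,  0.17322576, -0.0088666 , -0.01726287,
       -0.05983055]), 'tau': array([-1.00508623e-03, -5.83272564e+01,  2.93290937e+01,  7.00107113e+00,
        8.80707172e-03, -1.05452950e-04]), 'tool_pos': array([278.06000219, 614.6992396 , 236.85937638]), 'orientation': array([-1.79991990e+02, -7.05421516e-02, -1.14339077e+02]), 'wrist_force': array([-1.1381987 , -0.05326974,  0.36071583]), 'wrist_torque': array([ 0.00347539, -0.04277517, -0.00514166]), 'finger_gap': 0.9980058654240926} 11.0
scene [[427.36140503065053, 0.0, 279.1886082232902], [0.0, 427.36140503065053, 210.34431925838626], [0.0, 0.0, 1.0]] [[0.579, 0.815, 0.002, -280.481], [0.419, -0.296, -0.859, -59.571], [-0.7, 0.498, -0.513, 1649.726], [0.0, 0.0, 0.0, 1.0]]
side [[431.11334460907017, 0.0, 279.82445072727427], [0.0, 431.11334460907017, 219.00297909487028], [0.0, 0.0, 1.0]] [[0.998, -0.07, 0.008, -434.504], [-0.044, -0.698, -0.715, 117.282], [0.056, 0.713, -0.699, 1366.582], [0.0, 0.0, 0.0, 1.0]]
wrist [[311.7734589861951, 0.0, 279.50469018900566], [0.0, 311.7734589861951, 212.0552579760865], [0.0, 0.0, 1.0]] [[-0.412, -0.911, 0.002, 673.778], [-0.868, 0.393, 0.304, -37.983], [-0.277, 0.123, -0.953, 393.39], [0.0, 0.0, 0.0, 1.0]]
```

View pics/scene0.png

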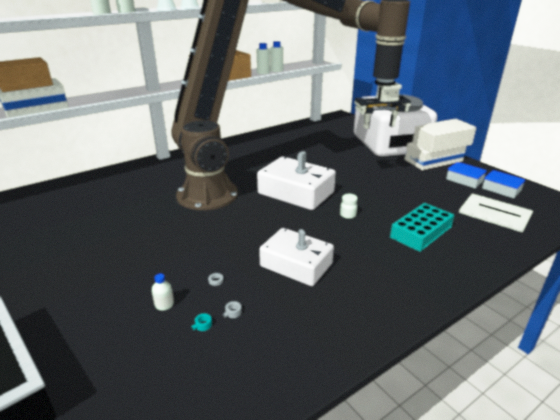

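View pics/side0.png

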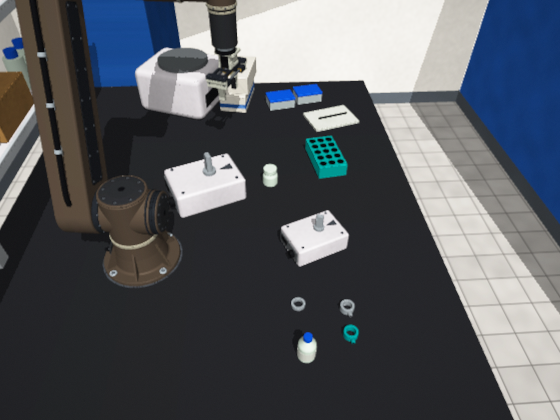

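The scene camera shows two drives. The nearer, smaller one has its shaft at about (301,240) in scene and (319,222) in side. The grey collar is at (233,310) and (347,307), the turquoise one at (204,322), and the plain ring at (216,280) and (298,304). I'll enlarge these areas next.

Run:
```python
import pickle,cv2,numpy as np
d=pickle.load(open("im0.pkl","rb"))
a=d["side"]["color"][200:350,275:375][:,:,::-1];b=d["scene"]["color"][220:340,190:340][:,:,::-1]
A=cv2.resize(a,None,fx=4,fy=4,interpolation=2);B=cv2.resize(b,None,fx=2.6,fy=2.6,interpolation=2)
B=cv2.resize(b,(400,320),interpolation=2)
out=np.zeros((600,800,3),np.uint8);out[:,:400]=A;out[:320,400:]=B
cv2.imwrite("pics/c1.png",out)
```

```text
(no output)
```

View pics/c1.png

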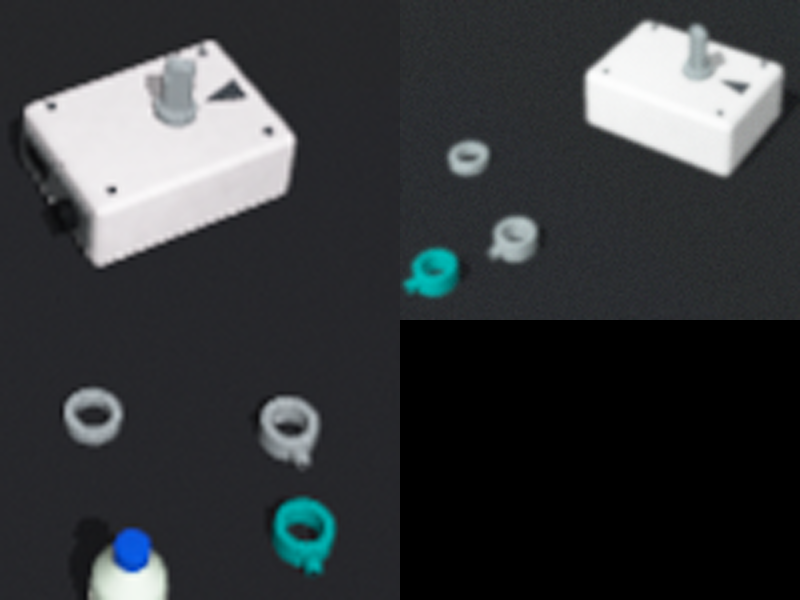

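```bash
cat > h.py <<'E'
import pickle,numpy as np
def ray(m,u,v):
    E=m["camera_from_world"];R=E[:3,:3];c=-R.T@E[:3,3]
    return c,R.T@np.linalg.inv(m["intrinsics"])@[u,v,1]
def at(m,u,v,z):
    c,d=ray(m,u,v);return (c+d*(z-c[2])/d[2])[:2].round(1)
def proj(m,P):
    P=np.atleast_2d(P);E=m["camera_from_world"];p=(E[:3,:3]@P.T).T+E[:3,3];p=(m["intrinsics"]@p.T).T;return p[:,:2]/p[:,2:]
E
python3 - <<'E'
from h import *
d=pickle.load(open("im0.pkl","rb"));S,C=d["side"],d["scene"]
s=lambda u,v,z:at(S,275+u/4,200+v/4,z)
c=lambda u,v,z:at(C,190+(u-400)*.375,220+v*.375,z)
print("shaft end",s(180,62,126),c(697,27,126),"shoulder",s(176,112,80),c(699,70,80))
print("tip",s(207,100,73),c(722,84,73))
print("corners",[s(*p,70) for p in[(212,40),(296,138),(98,212),(25,105)]],[c(*p,70) for p in [(648,22),(783,67),(727,130),(585,75)]])
print("collar",s(289,417,20),c(516,230,20),"head",s(303,458,10),c(496,252,10))
print("teal",s(304,522,20),c(437,264,20),"ring",s(93,408,12),c(468,154,12))
print("bottle",at(S,307,358,0),at(C,163,306,0),"jar",at(S,270,184,0),at(C,349,216,0))
print("bigdrive shaft",at(S,208,154,126),at(C,301,153,126))
E
```

```text
shaft end [559.6  19.3] [554.   27.6] shoulder [558.7  10.7] [567.   21.8]
tip [586.5  29.2] [593.7  32.2]
corners [array([601.6, 101.2]), array([650.3, -13.6]), array([488.4, -79.8]), array([442.1,  35.7])] [array([446.9,  41. ]), array([604.7, 109. ]), array([654.3, -10.2]), array([492.4, -75.7])]
collar [ 609.8 -235.9] [ 608.3 -231.9] head [ 615.8 -263.6] [ 613.6 -257.6]
teal [ 604.6 -319.6] [ 604.8 -314.5] ring [ 473.2 -213.8] [ 472.2 -212. ]
bottle [ 479.7 -380.4] [ 481.2 -373.4] jar [421.7 330.8] [431.4 341.8]
bigdrive shaft [201.7 360.6] [118.6 364.9]
```

Request:
servo_tool([
  [0.85,-1,0,0,0,0,1],
  [0.85,-1,0,0,0,0,1],
  [0.85,-1,0,0,0,0,1],
  [0.85,-1,0,0,0,0,1],
  [0.85,-1,0,0,0,0,1],
  [0.85,-1,0,0,0,0,1],
  [0.85,-1,0,0,0,0,1],
  [0.85,-1,0,0,0,0,1],
])

```text
t: 0.95
tool_pos: [368.2, 424.0, 237.4]
orientation: [180.0, -0.0, -114.3]
wrist_force: [0.7, -0.1, 0.4]
finger_gap: 0.997
```

Request:
servo_tool([
  [0.85,-1,0,0,0,0,1],
  [0.85,-1,0,0,0,0,1],
  [0.85,-1,0,0,0,0,1],
  [0.85,-1,0,0,0,0,1],
  [0.85,-1,0,0,0,0,1],
  [0.85,-1,0,0,0,0,1],
  [0.85,-1,0,0,0,0,1],
  [0.85,-1,0,0,0,0,1],
])

```text
t: 1.75
tool_pos: [457.9, 234.2, 237.5]
orientation: [180.0, -0.0, -114.3]
wrist_force: [0.7, 0.6, 0.5]
finger_gap: 1.001
```

Request:
servo_tool([
  [0.85,-1,0,0,0,0,1],
  [0.85,-1,0,0,0,0,1],
  [0.85,-1,0,0,0,0,1],
  [0.85,-1,0,0,0,0,1],
  [0.85,-1,0,0,0,0,1],
  [0.85,-1,0,0,0,0,1],
  [0.85,-1,0,0,0,0,1],
  [0,0,0,0,0,0,1],
])

```text
t: 2.55
tool_pos: [536.7, 67.0, 237.1]
orientation: [180.0, -0.1, -114.5]
wrist_force: [-0.3, 0.2, -0.5]
finger_gap: 1.001
```

Run:
```python
from bench import r
import cv2,pickle
m=r.get_image("wrist");pickle.dump(m,open("w1.pkl","wb"))
cv2.imwrite("pics/w1.png",cv2.resize(m["color"][:,:,::-1],(800,600),interpolation=2))
o=r.get_obs();print(o["t"],o["q"],o["tool_pos"],o["orientation"])
```

```text
2.6 [ 2.79923069e+01  7.93543103e+00 -1.63177788e+01 -6.57086384e-03
 -6.57935657e+01  3.75329598e+01] [536.30275109  67.89692004 237.14537635] [ 1.79966753e+02 -3.34434378e-02 -1.14477420e+02]
```

View pics/w1.png

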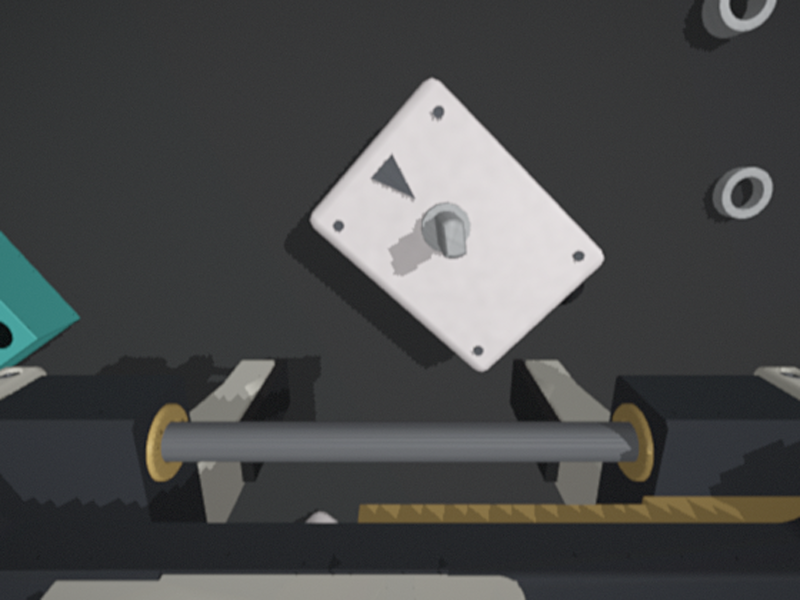

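The shaft is near (448,232) in this enlarged picture, with the pointer tip at (412,198). The top corners are at (432,80), (312,218), (482,370) and (603,258). I'll zoom in on the shaft end.

Run:
```python
from h import *
import cv2
m=pickle.load(open("w1.pkl","rb"))
a=lambda u,v,z:at(m,u*.7,v*.7,z)
print([a(*p,70) for p in[(432,80),(312,218),(482,370),(603,258)]],"tip",a(413,199,73))
print("screws",[a(*p,70) for p in[(438,112),(338,226),(477,351),(579,256)]])
print("shoulder",a(445,228,80),"end",a(453,240,126),"ring",a(748,192,12))
cv2.imwrite("pics/w1c.png",cv2.resize(m["color"][135:190,285:340][:,:,::-1],None,fx=10,fy=10,interpolation=2))
```

```text
[array([648.6,  -7.6]), array([603. , 103.4]), array([444. ,  37.6]), array([490.8, -74. ])] tip [585.8  33.7]
screws [array([629.6,  -3.7]), array([590.5,  89.3]), array([460.6,  35.3]), array([499.4, -58.7])]
shoulder [559.7  21.6] end [559.2  21.7] ring [ 472.4 -217.1]
```

View pics/w1c.png

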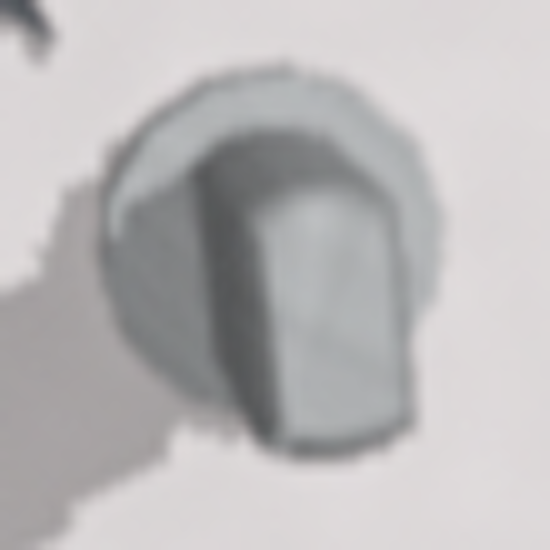

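The end face runs from (258,215) to (283,440) on the left edge and (388,205) to (410,420) on the right. That gives the flats' direction.

Run:
```python
from h import *
m=pickle.load(open("w1.pkl","rb"))
a=lambda u,v,z:at(m,285.25+u*.1,135.25+v*.1,z)
for p,q in[((258,215),(283,440)),((388,205),(410,420))]:
    d=a(*q,126)-a(*p,126);print(a(*p,126),a(*q,126),np.degrees(np.arctan2(d[1],d[0])))
print("end c",a(335,318,126),"shoulder c",a(272,245,80), "foot-in",a(205,180,80))
```

```text
[570.   22.7] [551.7  28. ] 163.848059285369
[566.3  12.6] [548.8  17.6] 164.05460409907712
end c [559.4  20.1] shoulder c [559.1  20.8] foot-in [567.6  24.3]
```

Request:
servo_tool([
  [0.83,-1,0,0,0,0,1],
  [0.83,-1,0,0,0,0,1],
  [0,0,0,0,0,-0.7,1],
  [0,0,0,0,0,-0.7,1],
  [0,0,0,0,0,-0.7,1],
  [0,0,0,0,0,0,0.6],
  [0,0,0,0,0,0,0.6],
  [0,0,0,0,0,0,0.6],
], force=10)

```text
t: 3.4
tool_pos: [558.8, 22.8, 237.6]
orientation: [180.0, 0.0, -106.0]
wrist_force: [-0.6, 0.5, 0.3]
finger_gap: 0.786
```

Run:
```python
from bench import r
o=r.get_obs();print(o["t"],o["q"],o["tool_pos"],o["orientation"],o["finger_gap"])
```

```text
3.4 [ 2.23896889e+01  9.68971784e+00 -1.41259773e+01 -1.22521808e-03
 -6.61849474e+01  5.16404861e+01] [558.82409618  22.78301319 237.57284837] [ 1.79998801e+02  4.80203968e-04 -1.05970320e+02] 0.7857631762809026
```

Request:
servo_tool([
  [0.09,-0.05,1,0,0,0,0.6],
  [0,0,1,0,0,0,0.6],
  [0,0,1,0,0,0,0.6],
  [0,0,1,0,0,0,0.6],
  [0,0,1,0,0,0,0.6],
  [0,0,1,0,0,0,0.5],
  [0,0,0.88,0,0,0,0.5],
  [0,0,0,0,0,0,0.5],
])

```text
t: 4.2
tool_pos: [557.8, 20.1, 97.7]
orientation: [179.8, -0.1, -106.0]
wrist_force: [-0.6, -0.8, -0.4]
finger_gap: 0.504
```

Request:
servo_tool([
  [0,0,0,0,0,0,0],
  [0,0,0,0,0,0,0],
  [0,0,0,0,0,0,0],
  [0,0,0,0,0,0,0],
  [0,0,0,0,0,0,0],
  [0,0,0,0,0,0,0],
  [0,0,0,0,0,0,0],
  [0,0,0,0,0,0,0],
], force=10)

```text
t: 5.0
tool_pos: [560.2, 21.6, 100.8]
orientation: [-179.9, 0.1, -105.9]
wrist_force: [-0.7, 5.8, 2.9]
finger_gap: 0.16
```

Run:
```python
from bench import r
o=r.get_obs();print(o["t"],o["q"],o["tool_pos"],o["orientation"],o["finger_gap"]*88,o["wrist_force"],o["wrist_torque"])
```

```text
5.0 [ 22.18527561  17.15682775 -24.09157977  -0.06112607 -48.59791773
  51.92529866] [560.18336448  21.62133156 100.77290441] [-1.79907381e+02  1.30937997e-01 -1.05929683e+02] 14.11602009826927 [-0.74400659  5.7820938   2.87190284] [ 2.00853556  0.38907931 -0.07360668]
```

Request:
servo_tool([
  [-0.05,0,0,0,0,0,0],
  [0,0,0,0,0,0,0],
  [0,0,0,0,0,0,0],
  [0,0,0,0,0,0,0],
], force=40)

```text
t: 5.4
tool_pos: [560.2, 21.7, 100.8]
orientation: [-179.9, 0.1, -105.9]
wrist_force: [-1.5, 2.9, 6.0]
finger_gap: 0.153
```

Request:
servo_tool([
  [0,0,0,0,0,0.5,0],
  [0,0,0,0,0,1,0],
  [0,0,0,0,0,1,0],
  [0,0,0,0,0,1,0],
])

```text
t: 5.8
tool_pos: [560.1, 21.5, 100.7]
orientation: [-179.9, 0.0, -120.1]
wrist_force: [-1.5, 0.9, 6.4]
finger_gap: 0.155
```

Request:
servo_tool([
  [0,0,0,0,0,1,0],
  [0,0,0,0,0,1,0],
  [0,0,0,0,0,1,0],
  [0,0,0,0,0,1,0],
  [0,0,0,0,0,1,0],
  [0,0,0,0,0,1,0],
  [0,0,0,0,0,1,0],
  [0,0,0,0,0,1,0],
])

```text
t: 6.6
tool_pos: [559.8, 21.2, 100.7]
orientation: [-180.0, 0.0, -152.1]
wrist_force: [-3.4, 0.5, 6.2]
finger_gap: 0.158
```

Request:
servo_tool([
  [0,0,0,0,0,0.9,0],
  [0,0,0,0,0,0.5,0],
  [0,0,0,0,0,0,0],
  [0,0,0,0,0,0,0],
  [0,0,0,0,0,0,0],
])

```text
t: 7.1
tool_pos: [559.7, 21.2, 100.7]
orientation: [-180.0, 0.0, -157.5]
wrist_force: [-2.6, 1.1, 6.6]
finger_gap: 0.157
```

Run:
```python
from bench import r
o=r.get_obs();print(o["t"],o["q"],o["tool_pos"],o["orientation"],o["finger_gap"]*88,o["wrist_force"],o["wrist_torque"])
```

```text
7.1 [ 2.22055669e+01  1.71731654e+01 -2.41083700e+01  2.29743840e-02
 -4.87010777e+01  2.47746260e-01] [559.68005343  21.1806301  100.73102991] [-1.79982660e+02  1.73096756e-02 -1.57531524e+02] 13.828604823202523 [-2.55834575  1.08335226  6.64123248] [ 0.29145451  0.921236   -0.07805329]
```

Request:
servo_tool([
  [0,0,0,0,0,0,0.5],
  [0,0,0,0,0,0,0.5],
  [0,0,0,0,0,0,0.5],
  [0,0,-0.5,0,0,0,0.5],
  [0,0,-1,0,0,0,0.7],
  [0,0,-1,0,0,0,0.8],
  [0,0,-1,0,0,0,0.8],
  [0,0,-1,0,0,0,0.8],
])

```text
t: 7.9
tool_pos: [559.7, 21.3, 191.5]
orientation: [-180.0, 0.0, -157.5]
wrist_force: [-0.3, -0.4, -0.0]
finger_gap: 0.776
```

Request:
servo_tool([
  [0.19,-0.93,-1,0,0,0,0.8],
  [0.19,-0.93,-1,0,0,0,0.8],
  [0.19,-0.93,0,0,0,0,0.8],
  [0.19,-0.93,0,0,0,0,0.8],
  [0.19,-0.93,0,0,0,0,0.8],
  [0.19,-0.93,0,0,0,0,0.8],
  [0.19,-0.93,0,0,0,0,0.8],
  [0.19,-0.93,0,0,0,0,0.8],
])

```text
t: 8.7
tool_pos: [588.5, -128.6, 230.7]
orientation: [-180.0, 0.0, -157.5]
wrist_force: [-0.4, -0.4, 0.2]
finger_gap: 0.805
```

Request:
servo_tool([
  [0.19,-0.93,0,0,0,0,0.8],
  [0.19,-0.93,0,0,0,0,0.8],
  [0.19,-0.93,0,0,0,0,0.8],
  [0,0,0,0,0,0.9,0.8],
  [0,0,0,0,0,0.9,0.8],
  [0,0,0,0,0,0.8,0.8],
  [0,0,0,0,0,0,0.8],
  [0,0,0,0,0,0,0.8],
])

```text
t: 9.5
tool_pos: [599.2, -183.7, 230.4]
orientation: [-180.0, 0.0, -167.8]
wrist_force: [-0.4, 0.5, 0.2]
finger_gap: 0.799
```

Run:
```python
from bench import r
import cv2,pickle
m=r.get_image("wrist");pickle.dump(m,open("w2.pkl","wb"))
cv2.imwrite("pics/w2.png",cv2.resize(m["color"][:,:,::-1],(800,600),interpolation=2))
o=r.get_obs();print(o["t"],o["q"],o["tool_pos"],o["orientation"])
```

```text
9.55 [ 7.81364743e-01  1.63021820e+01 -6.39361909e+00 -2.36518185e-04
 -6.72915300e+01  1.13702569e+01] [ 599.21377185 -183.6442219   230.29601377] [-1.79997716e+02  1.24632802e-02 -1.67848469e+02]
```

View pics/w2.png

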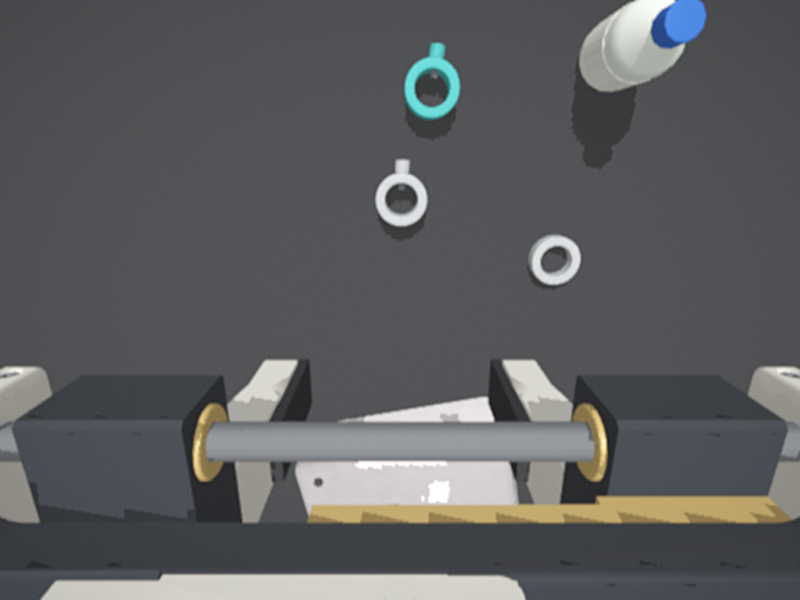

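The grey collar is at about (401,198) with its screw head end at (402,160). The ring is at (555,260) and the turquoise look-alike at (432,86).

Run:
```python
from h import *
import cv2
m=pickle.load(open("w2.pkl","rb"))
g=cv2.cvtColor(m["color"],cv2.COLOR_RGB2GRAY)[100:165,250:315]
n,l,s,c=cv2.connectedComponentsWithStats((g>130).astype(np.uint8))
k=1+s[1:,4].argmax();print(s[k]);M=(l==k).astype(np.uint8)
op=cv2.morphologyEx(cv2.morphologyEx(M,cv2.MORPH_CLOSE,np.ones((1,1))),cv2.MORPH_OPEN,np.ones((1,1)))
# fit: render collar model top ring + head, maximise IoU with mask
from scipy.optimize import minimize
t=np.linspace(0,2*np.pi,60)
def render(x,y,a):
    I=np.zeros((65*4,65*4),np.uint8)
    def P(q):return np.round((proj(m,q)-[250,100]+.5)*4).astype(np.int32)
    for z in(0,20):
        pass
    q=lambda R,z:np.c_[x+R*np.cos(t),y+R*np.sin(t),0*t+z]
    u=np.array([np.cos(a),np.sin(a)]);w=np.array([-u[1],u[0]])
    th=np.linspace(0,2*np.pi,20)
    h=np.array([[*( [x,y]+u*R+w*5.5*np.cos(b)),10+5.5*np.sin(b)] for R in(19,30) for b in th])
    cv2.fillPoly(I,[cv2.convexHull(P(np.r_[q(20,20),q(20,0)]))],1)
    cv2.fillPoly(I,[cv2.convexHull(P(h))],1)
    return I
F=cv2.morphologyEx(M,cv2.MORPH_CLOSE,np.ones((3,3)));cn,_=cv2.findContours(M,cv2.RETR_EXTERNAL,1)
F=np.zeros_like(M);cv2.drawContours(F,cn,-1,1,-1);F4=cv2.resize(F,None,fx=4,fy=4,interpolation=0)
f=lambda p:np.sum(render(p[0],p[1],p[2]/20)!=F4)
best=minimize(f,[609,-234,-78/57.3*20],method="Nelder-Mead",options=dict(initial_simplex=[[609,-234,-27],[613,-234,-27],[609,-230,-27],[609,-234,-25]]))
print(best.x[:2],np.degrees(best.x[2]/20),best.fun,F4.sum())
a=lambda u,v,z:at(m,u*.7,v*.7,z)
print("eye",a(401.5,199,20),"head end",a(402,160,14))
```

```text
[ 13  11  36  48 808]
[ 610.0055373  -237.59675456] -80.3613619186547 865.0 18864
eye [ 609.4 -237.7] head end [ 615.2 -266.3]
```

Request:
servo_tool([
  [0.015,-0.92,1,0,0,0.42,0.8],
  [0.015,-0.92,1,0,0,0,0.8],
  [0.01,-0.91,1,0,0,0,0.8],
  [0,0,1,0,0,0,0.8],
  [0,0,1,0,0,0,0.8],
  [0,0,1,0,0,0,0.8],
  [0,0,1,0,0,0,0.8],
  [0,0,0,0,0,0,0.8],
])

```text
t: 10.35
tool_pos: [607.0, -237.4, 87.1]
orientation: [179.9, -0.3, -169.6]
wrist_force: [-0.3, -0.3, 0.0]
finger_gap: 0.8
```

Run:
```python
from bench import r
o=r.get_obs();print(o["t"],o["tool_pos"],o["orientation"])
```

```text
10.35 [ 606.96824883 -237.39462232   87.11229589] [ 179.88912406   -0.27402274 -169.5845363 ]
```

Request:
servo_tool([
  [0,0,1,0,0,0,0.8],
  [0,0,1,0,0,0,0.8],
  [0,0,0.9,0,0,0,0.8],
  [0,0,0.5,0,0,0,0.8],
  [0,0,0.2,0,0,0,0.8],
  [0,0,0.1,0,0,0,0.8],
  [0,0,0,0,0,0,0.8],
  [0,0,0,0,0,0,0.8],
])

```text
t: 11.15
tool_pos: [609.4, -237.9, 16.9]
orientation: [-180.0, 0.1, -169.6]
wrist_force: [-0.9, -0.3, -0.2]
finger_gap: 0.802
```

Request:
servo_tool([
  [0,0,0.17,0,0,0,0.8],
  [0,0,0,0,0,0,0],
  [0,0,0,0,0,0,0],
  [0,0,0,0,0,0,0],
  [0,0,0,0,0,0,0],
  [0,0,0,0,0,0,0],
  [0,0,0,0,0,0,0],
  [0,0,0,0,0,0,0],
], force=25)

```text
t: 11.95
tool_pos: [609.0, -237.8, 12.6]
orientation: [-180.0, 0.0, -169.6]
wrist_force: [0.5, 0.1, -0.2]
finger_gap: 0.453
```

Run:
```python
from bench import r
o=r.get_obs();print(o["t"],o["tool_pos"],o["orientation"],o["finger_gap"]*88,o["wrist_force"])
```

```text
11.95 [ 608.95929768 -237.81915684   12.63273343] [-1.79997731e+02  9.41973130e-03 -1.69617722e+02] 39.90569198559554 [ 0.51465644  0.07823625 -0.2409531 ]
```

Request:
servo_tool([
  [0,0,-0.5,0,0,0,0],
  [0,0,-1,0,0,0,0],
  [0,0,-1,0,0,-1,0],
  [0,0,-1,0,0,-1,0],
  [0,0,-1,0,0,-1,0],
  [0,0,-1,0,0,-1,0],
  [0,0,-1,0,0,-1,0],
  [0,0,-1,0,0,-1,0],
])

```text
t: 12.75
tool_pos: [608.6, -237.8, 164.0]
orientation: [180.0, 0.0, -145.5]
wrist_force: [0.8, 0.4, -1.5]
finger_gap: 0.451
```

Request:
servo_tool([
  [0,0,-0.8,0,0,-1,0],
  [0,0,0,0,0,-1,0],
  [0,0,0,0,0,-1,0],
  [0,0,0,0,0,-1,0],
  [0,0,0,0,0,-1,0],
  [0,0,0,0,0,-1,0],
  [0,0,0,0,0,-1,0],
  [0,0,0,0,0,-1,0],
])

```text
t: 13.55
tool_pos: [608.6, -237.8, 179.1]
orientation: [180.0, 0.0, -113.5]
wrist_force: [0.3, 0.2, -1.4]
finger_gap: 0.457
```

Request:
servo_tool([
  [0,0,0,0,0,-1,0],
  [0,0,0,0,0,-1,0],
  [0,0,0,0,0,-1,0],
  [0,0,0,0,0,-1,0],
  [0,0,0,0,0,-1,0],
  [0,0,0,0,0,-1,0],
  [0,0,0,0,0,-1,0],
  [0,0,0,0,0,-1,0],
])

```text
t: 14.35
tool_pos: [608.6, -237.8, 179.1]
orientation: [-180.0, 0.0, -81.5]
wrist_force: [-0.6, 0.3, -1.6]
finger_gap: 0.452
```

Request:
servo_tool([
  [0,0,0,0,0,-1,0],
  [0,0,0,0,0,-1,0],
  [0,0,0,0,0,-1,0],
  [0,0,0,0,0,-0.58,0],
  [0,0,0,0,0,0,0],
  [0,0,0,0,0,0,0],
  [0,0,0,0,0,0,0],
])

```text
t: 15.05
tool_pos: [608.8, -237.8, 178.8]
orientation: [-180.0, -0.0, -67.4]
wrist_force: [-0.4, -0.0, -1.7]
finger_gap: 0.451
```

Run:
```python
from bench import r
import numpy as np
o=r.get_obs();print(o["t"],o["q"],o["tool_pos"],o["orientation"],o["finger_gap"]*88,o["wrist_force"],o["wrist_torque"])
a=np.radians(o["orientation"][2]);d=np.array([559.6,21.5])-o["tool_pos"][:2]
print(d@[np.cos(a),np.sin(a)],d@[np.sin(a),-np.cos(a)])
```

```text
15.05 [-4.27086442e+00  2.08517274e+01 -6.80298173e+00 -1.44077177e-03
 -6.23422021e+01  1.16916052e+02] [ 608.77822069 -237.78884358  178.77651603] [-1.79996668e+02 -2.60284197e-04 -6.73554815e+01] 39.65111858445038 [-0.40546631 -0.00926801 -1.71438651] [-0.0463739   0.00266781 -0.04735638]
-258.2348463336512 -54.442317510167946
```

Request:
servo_tool([
  [-1,-0.21,0,0,0,0,0],
  [-1,-0.21,0,0,0,0,0],
  [-1,-0.21,0,0,0,0,0],
  [-1,-0.21,0,0,0,0,0],
  [-1,-0.21,0,0,0,0,0],
  [-1,-0.21,0,0,0,0,0],
  [-1,-0.21,0,0,0,0,0],
  [-1,-0.21,0,0,0,0,0],
])

```text
t: 15.85
tool_pos: [577.9, -76.5, 178.7]
orientation: [-180.0, -0.0, -67.3]
wrist_force: [-0.0, 0.4, -1.7]
finger_gap: 0.452
```

Request:
servo_tool([
  [-1,-0.21,0,0,0,0,0],
  [-1,-0.21,0,0,0,0,0],
  [-1,-0.21,0,0,0,0,0],
  [-1,-0.21,0,0,0,0,0],
  [-0.91,-0.2,0,0,0,0,0],
  [0,0,0,0,0,0,0],
  [0,0,0,0,0,0,0],
  [0,0,0,0,0,0,0],
])

```text
t: 16.65
tool_pos: [559.5, 20.9, 178.6]
orientation: [180.0, -0.0, -67.3]
wrist_force: [-0.3, -0.4, -1.2]
finger_gap: 0.457
```

Run:
```python
from bench import r
import numpy as np,cv2,pickle
im={n:r.get_image(n) for n in("side","scene","wrist")};pickle.dump(im,open("im3.pkl","wb"))
o=r.get_obs();print(o["t"],o["tool_pos"],o["orientation"],o["finger_gap"]*88,o["wrist_force"],o["wrist_torque"])
a=np.radians(o["orientation"][2]);d=np.array([559.6,21.5])-o["tool_pos"][:2]
print(d@[np.cos(a),np.sin(a)],d@[np.sin(a),-np.cos(a)])
A=cv2.resize(im["side"]["color"][180:240,285:355],(400,343),interpolation=2)
B=cv2.resize(im["scene"]["color"][200:260,265:335],(400,343),interpolation=2)
C=cv2.resize(im["wrist"]["color"][240:390,180:380],(340,255),interpolation=2)
out=np.zeros((600,800,3),np.uint8);out[:343,:400]=A;out[:343,400:]=B;out[344:599,:340]=C
cv2.imwrite("pics/c3.png",out[:,:,::-1])
```

```text
16.8 [559.46668869  20.72917123 178.51617796] [ 1.79994956e+02 -9.32798171e-04 -6.73579580e+01] 40.0268344966296 [ 0.04694166 -0.28067192 -1.37444688] [-0.06605392 -0.01505604  0.00138784]
-0.6600982322009685 -0.41978472267150163
```

View pics/c3.png

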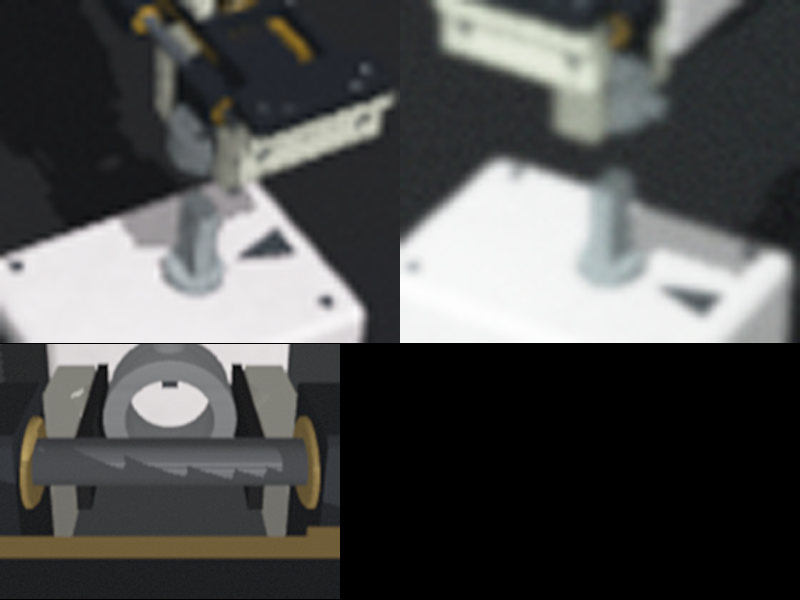

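Run:
```python
from h import *
import cv2
d=pickle.load(open("im3.pkl","rb"));m=d["wrist"]
a=np.radians(-67.36);X=np.array([np.cos(a),np.sin(a)]);Y=np.array([np.sin(a),-np.cos(a)])
c0=np.array([559.47,20.8]);t=np.linspace(0,2*np.pi,361)
for e in(-3,0,3):
    for R in(20,13.3):
        c=c0+e*Y;q=np.c_[c[0]+R*np.cos(t),c[1]+R*np.sin(t),0*t+186]
        p=proj(m,q);print(e,R,"vmin",p[:,1].min().round(1),"u",p[:,0].min().round(1),p[:,0].max().round(1))
im=m["color"].copy();im=cv2.resize(im[235:325,220:340],None,fx=6,fy=6,interpolation=2)
for R in(20,13.3):
    q=np.c_[c0[0]+R*np.cos(t),c0[1]+R*np.sin(t),0*t+186]
    cv2.polylines(im,[np.round((proj(m,q)-[220,235]+.5)*6).astype(np.int32)],True,(255,0,0),1)
cv2.imwrite("pics/c4.png",im[:,:,::-1])
```

```text
-3 20 vmin 241.3 u 238.6 317.4
-3 13.3 vmin 253.8 u 251.8 304.2
0 20 vmin 246.9 u 238.9 317.2
0 13.3 vmin 259.3 u 252.0 304.1
3 20 vmin 252.5 u 239.1 317.0
3 13.3 vmin 264.7 u 252.1 303.9
```

View pics/c4.png

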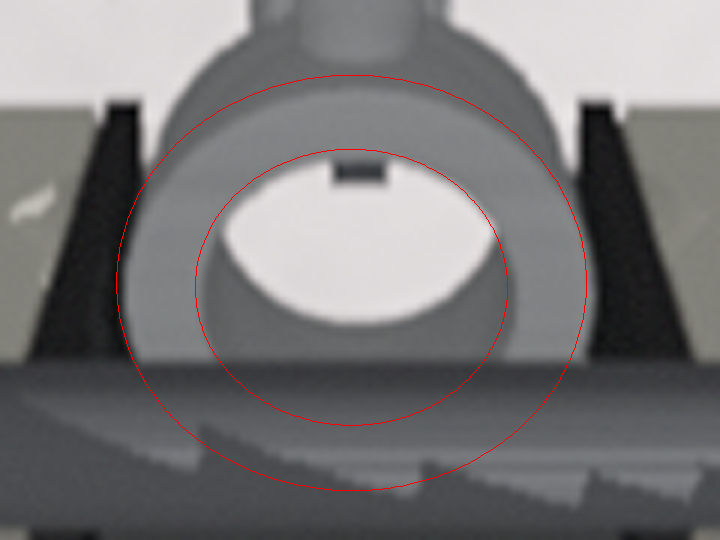

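The wrist overlay shows the collar about 0.5 to 1 mm towards tool +y, with the screw centred. I'll correct for that and lower it gently.

Request:
servo_tool([
  [-0.04,-0.045,1,0,0,0,0],
  [0,0,0.7,0,0,0,0],
  [0,0,0,0,0,0,0],
  [0,0,0,0,0,0,0],
  [0,0,0,0,0,0,0],
  [0,0,0,0,0,0,0],
])

```text
t: 17.4
tool_pos: [560.5, 22.5, 145.4]
orientation: [-179.9, -0.0, -67.3]
wrist_force: [-0.0, -0.1, -1.3]
finger_gap: 0.452
```

Request:
servo_tool([
  [0,0,0.1,0,0,0,0],
  [0,0,0.1,0,0,0,0],
  [0,0,0.1,0,0,0,0],
  [0,0,0.1,0,0,0,0],
])

```text
t: 17.8
tool_pos: [559.9, 22.5, 136.4]
orientation: [180.0, 0.0, -67.3]
wrist_force: [0.1, 0.3, -1.8]
finger_gap: 0.453
```

Request:
servo_tool([
  [0,0,0.08,0,0,0,0],
  [0,0,0.08,0,0,0,0],
  [0,0,0.08,0,0,0,0],
  [0,0,0,0,0,0,0],
])

```text
t: 18.2
tool_pos: [559.8, 22.4, 131.5]
orientation: [180.0, 0.0, -67.3]
wrist_force: [0.7, 0.1, -0.8]
finger_gap: 0.455
```

Request:
servo_tool([
  [0,0,0.1,0,0,0,0],
  [0,0,0.1,0,0,0,0],
  [0,0,0.1,0,0,0,0],
  [0,0,0,0,0,0,0],
])

```text
t: 18.6
tool_pos: [559.7, 22.4, 125.4]
orientation: [180.0, 0.0, -67.3]
wrist_force: [-1.0, -0.6, -1.5]
finger_gap: 0.454
```

Request:
servo_tool([
  [0,0,0.1,0,0,0,0],
  [0,0,0.1,0,0,0,0],
  [0,0,0.1,0,0,0,0],
  [0,0,0,0,0,0,0],
])

```text
t: 19.0
tool_pos: [559.7, 22.4, 119.4]
orientation: [180.0, 0.0, -67.3]
wrist_force: [-0.4, -0.6, -1.9]
finger_gap: 0.455
```

No resistance. I'll go down about 13 mm more, so the underside ends about 14 mm above the shoulder.

Request:
servo_tool([
  [0,0,0.13,0,0,0,0],
  [0,0,0.13,0,0,0,0],
  [0,0,0.13,0,0,0,0],
  [0,0,0.13,0,0,0,0],
  [0,0,0.12,0,0,0,0],
  [0,0,0,0,0,0,0],
  [0,0,0,0,0,0,0],
  [0,0,0,0,0,0,0],
])

```text
t: 19.8
tool_pos: [560.0, 22.5, 107.1]
orientation: [-180.0, -0.0, -67.3]
wrist_force: [-0.9, -0.7, -1.0]
finger_gap: 0.452
```

Run:
```python
from bench import r
import numpy as np,cv2
w=r.get_image("wrist")["color"][235:325,220:340];s=r.get_image("side")["color"][190:245,285:355];c=r.get_image("scene")["color"][205:260,265:335]
out=np.zeros((600,800,3),np.uint8)
out[:300,:400]=cv2.resize(w,(400,300),interpolation=2);out[300:,:400]=cv2.resize(s,(400,300),interpolation=2);out[300:,400:]=cv2.resize(c,(400,300),interpolation=2)
cv2.imwrite("pics/c5.png",out[:,:,::-1])
o=r.get_obs();print(o["t"],o["tool_pos"],o["orientation"],o["finger_gap"]*88,o["wrist_force"],o["wrist_torque"],abs(o["qd"]).max())
```

```text
19.95 [560.00863513  22.46233694 107.0930699 ] [-1.79985565e+02 -1.14481048e-03 -6.73005648e+01] 39.5913916178149 [ 0.54433759  0.47976824 -1.23621003] [-0.05084411 -0.00384038  0.03762124] 0.10957103228819857
```

View pics/c5.png

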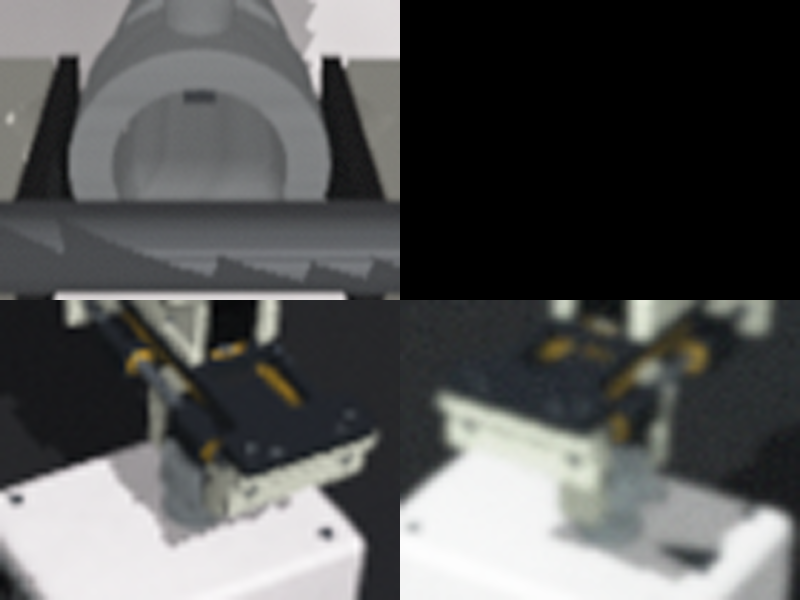

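The shaft stands inside the collar's bore with the screw tip, at (200,97), over its flat. There's no contact load and the arm is at rest, so I'm handing in.

```bash
python3 -c "
from bench import r
r.close_job();o=r.get_obs();print(o['t'],o['tool_pos'],o['finger_gap']*88,o['wrist_force'])"
```

```text
the job is handed in; nothing more can be done
the job is handed in; nothing more can be done
```

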